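# Switch on the loose strip tester against the bench stop

## Task

Switch on the strip tester, the grey case with the single broad round button on its end: it slides away when pushed, so push it up against the steel bench stop behind it and press the button fully in there, where it latches. Leave the tester standing flat and squarely against the stop with the button in, and leave the look-alike case with two thin sockets where it is.

Things in the scene. Friction and masses are not known exactly. Their poses are not given: they have to be found in the camera images.
- tester: Loose grey plastic case, 100 (x) x 64 (y) x 48 mm high, about 0.2 kg, with a flat green display in a dark frame on its lid and one broad round black button on its near (-x) end. Origin: centre of the underside. x runs from the button end to the plain far end, which faces the bench stop; z up. It starts 30 to 60 mm short of the stop and up to 7 degrees out of square with it. It slides on the table at 1 to 4 N, less than the button needs.
- tester_button (a joint): The tester's push button, 27 mm diameter, flat-ended, its axis along the tester's x, 25 mm above the table. Out (value 0) its end stands 16 mm proud of the case, 66 mm from the tester's origin; it moves in (+x of the tester) by 10 mm to value 0.010 m, leaving 6 mm proud. It needs a push of about 7 N all the way and stays where it is left.
- bench_stop: Fixed steel angle bar, 360 mm long (y), 35 mm high, with a 38 mm deep foot flange on the side away from the robot. Origin: on the table at the middle of its flat front face; the face lies in the plane x = 0 and looks to -x, towards the robot. Up to 17 degrees askew. The tester, the look-alike case and a roll of black tape (72 mm diameter, 24 mm high) stand in front of it about 125 mm apart, in any order.
- twin_case: Loose look-alike grey case of the same size (100 x 64 x 48 mm), with two thin black sockets (9 mm diameter, 13 mm proud) on its near end and a round knob (26 mm diameter, 12 mm high) on its lid. Origin: centre of the underside; x from the socket end to the far end. To be left alone.

How it is judged:
On the way:
1. the button is pushed in while the tester bears on the bench stop (value of joint tester_button above 0.004 m and contact force between tester and bench_stop above 1.5 N), for 0.05 s.
At the end, for the whole second after the job is handed in: The button is in (more than 8 of its 10 mm); the tester stands flat (within 8 degrees) and still in front of the bench stop, far end towards it, within 15 mm of touching it when square and within 14 degrees of square; the look-alike case is within 30 mm of where it started (value of joint tester_button above 0.008 m and x of tester in the frame of bench_stop above -0.065 m and x of bench_stop in the frame of tester above 0 m and y of tester in the frame of bench_stop between -0.2 and 0.2 m and angle between the x axis of tester and the x axis of bench_stop, either way round below 0.25 rad and angle between tester's own z axis and vertical below 0.15 rad and linear speed of tester below 0.02 m/s and distance of twin_case from where it was at the start of the episode below 0.03 m).
It fails at once if the look-alike case is pushed more than 30 mm away or tipped (distance of twin_case from where it was at the start of the episode above 0.03 m or angle between twin_case's own z axis and vertical above 0.4 rad).
It also fails if it takes over 32 s, if anything falls off the work surface, if the arm or the gripper's body presses on something with over 40 N, if the wrist force passes 120 N, or if a joint passes its speed limit or range.

## Robot

A 7-joint arm with a two-finger parallel gripper is mounted at the origin on the work surface. World frame = base frame: x ahead of the robot, y to its left, z up, the work surface at z = 0. Lengths are in m, angles in rad, forces in N, time in s.
With the tool pointing down it reaches from about 0.4 to 0.85 m from the base axis. Payload 4.5 kg.
Tool frame: the origin (TCP) lies between the finger pads; the fingertips stand 25 mm ahead of it and the grasp point (between the pads) lies 6 mm ahead of it (r.tips_ahead is the distance from the TCP to the fingertips, in m); z points along the fingers, y is the direction in which the jaws open and shut (so a half turn about z gives the same grasp; the last joint's range is limited). The gripper opens to 88 mm and grips with 3 to 60 N. Pads are 18 mm wide; open, the fingers measure 123 mm over their backs; the gripper's body (75 mm by 187 mm) begins 45 mm behind the grasp point.
Start: joints at [-1.22, 0.689, -0.195, 1.565, 0.157, 0.902, -0.215], TCP at [0.195, 0.594, 0.264] pointing down, gripper open.
Joint ranges: [-3.01, 3.01], [-0.46, 2.08], [-1.47, 1.51], [0.13, 2.56], [-1, 4.14], [0.04, 2.09], [-2.66, 2.66]. Speed limits (rad/s): [2.57, 2.57, 3.14, 3.14, 3.14, 3.14, 3.14].

## Interface

Orientations are given as a unit quaternion [x, y, z, w].
In Python, from plant import r, imaging gives the robot as it stands.
- The arm moves only by the tool send_rows, never from a script. Its argument "moves" is one flat list of numbers, 6 for each row, row after row: the shift along the tool's x, y, z in m, then the turn, a rotation vector about the tool's x, y, z in degrees. A call has exactly 5 rows; each row is the pose to reach, as a shift and turn from the pose measured when the call began, along the tool's axes at that moment; what a row does not reach only later rows make up. A row lasts 1/12 s, in which the tool goes at most 41.7 mm and 7.16 degrees, less where a joint would pass 70% of its speed; a pose out of reach is approached as far as the arm can. A call with a gripper value outside its range is refused whole. "claw" is the closure, from -1 (fully open) to 1 (shut), so that 0 is half open, set as the call begins (left out, the last holds). The fingers move at their own pace and stop on an object; "grip_force" is the grip in N (left out, the last holds). Time passes only in rows, so rows that repeat a pose let the fingers close, or fill a call up. It gives the time, the measured TCP pose, the force and the opening at its end, in the units of the state.
- r.get_state(): the state, without advancing time (a new reading comes with each control period).
- imaging.snapshot(name): name is "scene" or "top"; returns a dict with "image" (480x640x3 uint8, red, green, blue), "depth" (480x640 float32, m along the optical axis (not along the pixel's ray), 0 where there is no reading), "mtx" (3x3 intrinsics, pixels), "D" ([k1, k2, p1, p2, k3] as OpenCV has them; the pictures are not rectified), "rvec" (rotation vector, rad) and "tvec" (3), from world to camera coordinates, as OpenCV has them. Camera axes: x right, y down, z forward; pixel columns grow to the right and rows downward; lengths in m; the calibration is good to about 2 mm. A picture is of the moment at which its call begins.
- r.finish_job(): hands the job in, once; it reports no verdict.
Trained networks look in a picture, given as the dict that the camera call returned (one of the last four; its "shot" number tells which), for a name from the list of things; names that differ only in an ending like _2 or _b are one class to them, and where a whole thing is asked for, a point or a joint stands for the part that bears it (a point fixed in the world has none). Each returns a list of dicts, best first, with "score" (0 to 1); they miss things now and then, are a little off and sometimes report something else, mostly with a low value. They report only what shows in the picture. A call takes as long as a camera call.
- imaging.look_for(query, picture): "box" ([centre column, centre row, width, height] as shares, 0 to 1, of the picture: columns of its width, rows of its height, round what is visible of it).
- imaging.silhouettes(query, picture): "pixels" (480x640 bool, what is visible of it) and "box" ([centre column, centre row, width, height] as shares, 0 to 1, of the picture: columns of its width, rows of its height, round what is visible of it).
- imaging.pinpoint(query, picture): "point" ([column, row] as shares, 0 to 1, of the picture: columns of its width, rows of its height: a listed point, or the origin of a listed thing).
The state is a dict: "clock": time; "q": joint angles; "qd": joint speeds; "joint_torque": joint torques, N m; "tool_pos": TCP position; "eef_rot": TCP orientation; "contact_force": force on the tool from outside, world axes, zero at the start; "moment": the same for the moment, N m; "opening": opening from 0.0 (shut) to 1.0 (fully open).
Only numpy, scipy, OpenCV 4.12 (cv2) and the standard library are available. Lean on these libraries where they do the work, as an engineer would, in place of code of your own. Each camera call takes 0.05 s, during which the arm holds its last target.

## Working session

There is one attempt and no reset: what is moved stays moved. The work goes in short steps, Python scripts to look and compute and a tool call to move; the robot and the scene stay as the last step left them, time stands still between calls to the robot, and variables do not carry over. Pictures are saved under pics/ and viewed, and the job is handed in when it is done.

Besides the shell and the picture viewer there is one more tool, called after ">>>" as name(argument=value, ...) on one line, values as JSON. send_rows: Moves the arm, as the interface text tells. Its arguments: {"type":"object","properties":{"moves":{"type":"array"},"claw":{"type":"number"},"grip_force":{"type":"number"}},"required":["moves"]}

```bash
mkdir -p pics; ls
cat > h.py <<'E'
import numpy as np, cv2
from plant import r, imaging
def save(s,n): cv2.imwrite(f'pics/{n}.png', s['image'][:,:,::-1])
def cloud(s):
    H,W=s['depth'].shape
    u,v=np.meshgrid(np.arange(W),np.arange(H))
    p=cv2.undistortPoints(np.stack([u,v],-1).reshape(-1,1,2).astype(np.float64),s['mtx'],s['D']).reshape(H,W,2)
    d=s['depth'][...,None]
    c=np.concatenate([p*d,d],-1)
    R,_=cv2.Rodrigues(np.array(s['rvec'],float))
    P=(c-np.array(s['tvec']).reshape(3))@R
    P[s['depth']<=0]=np.nan
    return P
E
python3 - <<'E'
from h import *
st=r.get_state(); print({k:np.round(v,3) for k,v in st.items()}, r.tips_ahead)
for n in ("top","scene"):
    s=imaging.snapshot(n); save(s,n+'0'); P=cloud(s)
    R,_=cv2.Rodrigues(np.array(s['rvec'],float)); print(n,'cam',-R.T@np.array(s['tvec']).reshape(3))
    np.savez(n+'0.npz',P=P,im=s['image'])
    for q in ("tester","tester_button","twin_case","bench_stop"):
        L=imaging.silhouettes(q,s)
        for o in L[:3]:
            m=o['pixels']; b=np.array(o['box'])*[640,480,640,480]
            print(n,q,round(o['score'],2),b.round(),np.nanmedian(P[m],0).round(3),m.sum())
        if L: np.save(f'{n}_{q}.npy',L[0]['pixels'])
E
```

```text
pics
{'clock': np.float64(0.0), 'q': array([-1.22 ,  0.69 , -0.194,  1.566,  0.157,  0.903, -0.215]), 'qd': array([-0.002,  0.001,  0.001, -0.001, -0.001,  0.   , -0.   ]), 'joint_torque': array([ 1.0000e-03, -5.2755e+01, -1.2670e+00, -1.5343e+01, -5.3000e-02,
        7.0000e-03,  0.0000e+00]), 'tool_pos': array([0.195, 0.593, 0.263]), 'eef_rot': array([ 0.158,  0.987, -0.001, -0.   ]), 'contact_force': array([-0.509, -0.154, -0.098]), 'moment': array([ 0.029, -0.045,  0.009]), 'opening': np.float64(1.0)} 0.025
top cam [0.46922654 0.0130209  0.69326073]
top tester 0.57 [222. 247.  53.  83.] [0.572 0.161 0.047] 3558
top tester_button 0.78 [219. 284.  27.   9.] [0.52  0.166 0.035] 202
top twin_case 0.62 [303. 246.  46.  78.] [0.574 0.045 0.047] 3238
top bench_stop 0.82 [311. 179. 234.  48.] [0.681 0.032 0.006] 5406
scene cam [ 0.96465343 -0.29802544  0.78126316]
scene tester 0.9 [399. 194.  67.  68.] [0.587 0.153 0.047] 2970
scene tester_button 0.53 [371. 166.  13.   8.] [0.518 0.163 0.036] 56
```

View pics/top0.png

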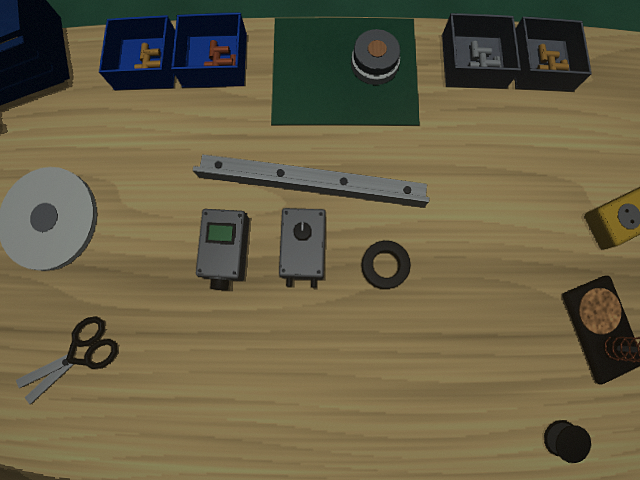

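View pics/scene0.png

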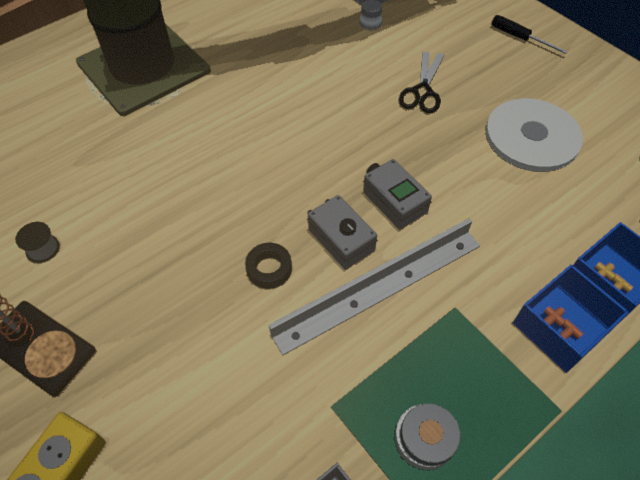

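Run:
```python
from h import *
d=np.load('top0.npz');P=d['P']
def rect(lo,hi,box,n):
    m=(P[...,2]>lo)&(P[...,2]<hi)&(P[...,0]>box[0])&(P[...,0]<box[1])&(P[...,1]>box[2])&(P[...,1]<box[3])
    p=P[m][:,:2].astype(np.float32)
    # robust: drop isolated
    c,s,a=cv2.minAreaRect(p); print(n,m.sum(),np.round(c,4),np.round(s,4),round(a,1), 'pct x',np.percentile(p[:,0],[1,50,99]).round(3),'y',np.percentile(p[:,1],[1,50,99]).round(3)); return p
t=rect(.043,.053,(.45,.7,.1,.25),'tester')
w=rect(.043,.053,(.45,.7,-.02,.1),'twin')
# tester edges: fit lines from row-wise extremes
def edges(p,n):
    bx=np.arange(p[:,0].min()+.015,p[:,0].max()-.015,.004)
    for nm,f in (('ymin',np.min),('ymax',np.max)):
        ys=[f(p[abs(p[:,0]-b)<.002][:,1]) for b in bx]; k=np.polyfit(bx,ys,1); print(n,nm,'angle deg',np.degrees(np.arctan(k[0])).round(2), 'y@.57',np.polyval(k,.57).round(4))
    by=np.arange(p[:,1].min()+.012,p[:,1].max()-.012,.004)
    for nm,f in (('xmin',np.min),('xmax',np.max)):
        xs=[f(p[abs(p[:,1]-b)<.002][:,0]) for b in by]; k=np.polyfit(by,xs,1); print(n,nm,'angle deg',-np.degrees(np.arctan(k[0])).round(2),'x@mid',np.polyval(k,by.mean()).round(4))
edges(t,'tester');edges(w,'twin')
# stop top
m=(P[...,2]>.031)&(P[...,2]<.039)&(P[...,0]>.62)&(P[...,0]<.76)
p=P[m]; print('stop',m.sum(),p.min(0),p.max(0))
by=np.arange(p[:,1].min()+.02,p[:,1].max()-.02,.005)
xs=[np.min(p[abs(p[:,1]-b)<.0025][:,0]) for b in by if (abs(p[:,1]-b)<.0025).any()]; by=[b for b in by if (abs(p[:,1]-b)<.0025).any()]
k=np.polyfit(by,xs,1);k
res=np.array(xs)-np.polyval(k,by);print('stop normal deg',-np.degrees(np.arctan(k[0])),'x@y.16',np.polyval(k,.16),np.abs(res).max())
b=np.load('top_tester_button.npy'); q=P[b]; print('button',np.nanpercentile(q,[5,50,95],axis=0).round(3))
```

```text
tester 2896 [0.5777 0.164 ] [0.0638 0.1001] 86.8 pct x [0.53  0.577 0.626] y [0.132 0.163 0.196]
twin 2750 [0.5792 0.0453] [0.0639 0.0999] 88.4 pct x [0.53  0.573 0.628] y [0.014 0.045 0.077]
tester ymin angle deg -3.2 y@.57 0.1334
tester ymax angle deg -3.67 y@.57 0.1957
tester xmin angle deg -4.98 x@mid 0.5285
tester xmax angle deg -4.02 x@mid 0.6269
twin ymin angle deg -1.74 y@.57 0.0143
twin ymax angle deg -1.72 y@.57 0.0767
twin xmin angle deg -2.29 x@mid 0.5297
twin xmax angle deg -1.85 x@mid 0.6282
stop 1354 [ 0.62004056 -0.48271594  0.03101543] [0.69865216 0.21512979 0.03899989]
stop normal deg -3.760522046387516 x@y.16 0.6741342171268365 0.048391911492532746
button [[0.513 0.156 0.025]
 [0.52  0.166 0.035]
 [0.527 0.178 0.038]]
```

Run:
```python
from h import *
d=np.load('top0.npz');P=d['P']
m=(P[...,2]>.030)&(P[...,2]<.039)&(P[...,0]>.63)&(P[...,0]<.72)&(P[...,1]>-.18)&(P[...,1]<.24)
p=P[m]; p=p[:,:2].astype(np.float32)
# top ridge line via fitLine huber
vx,vy,x0,y0=cv2.fitLine(p,cv2.DIST_HUBER,0,.002,.001).ravel()
if vy<0: vx,vy=-vx,-vy
print('n',len(p),'ridge dir deg from y',np.degrees(np.arctan2(vx,vy)),'pt',x0,y0)
res=(p-[x0,y0])@[vy,-vx]; print('resid pct',np.percentile(res,[0,2,10,50,90,98,100]).round(4),'y',p[:,1].min(),p[:,1].max())
a=np.arctan2(vx,vy); n=np.array([np.cos(a),-np.sin(a)])
fo=np.percentile(res,2); face0=np.array([x0,y0])+fo*n; 
tc=np.array([.5777,.164]); th=np.radians(-3.45); ax=np.array([np.cos(th),np.sin(th)])
print('tester center dist to face',(face0-tc)@n, 'button tip',tc-.066*ax)
p2=P[(P[...,2]>.026)&(P[...,2]<.042)&(P[...,0]>.49)&(P[...,0]<.524)&(P[...,1]>.13)&(P[...,1]<.21)]
print('button pts',len(p2),p2.min(0),p2.mean(0),p2.max(0))
```

```text
n 1355 ridge dir deg from y 7.9250927 pt 0.6696748 0.033405453
resid pct [-0.0047 -0.0038 -0.0033 -0.      0.0035  0.0044  0.0052] y -0.14238665 0.2151298
tester center dist to face 0.10528891021648648 button tip [0.51181961 0.16797171]
button pts 143 [0.5122324  0.15532438 0.02667377] [0.51816343 0.1663948  0.03457657] [0.52376117 0.18025744 0.03934199]
```

The top view shows the tester at about (222, 247) with its single button at (219, 284). The twin is at (303, 246), and the stop's ridge runs from (200, 165) to (425, 200). Measured sizes match the stated ones: 64 x 100 mm cases, lid height 48 mm. The stop normal is at -7.9°, the tester at about -3.5°, and the gap is about 55 mm.

```bash
cat >> h.py <<'E'
from scipy.spatial.transform import Rotation as Ro
A=np.radians(7.9); N=np.array([np.cos(A),-np.sin(A),0]); Y=np.array([np.sin(A),np.cos(A),0]); Z=np.array([0,0,-1.])
Rt=Ro.from_matrix(np.stack([np.cross(Y,Z),Y,Z],1))
def rel(t):
    s=r.get_state(); R=Ro.from_quat(s['eef_rot']); t=np.array(t)
    print('clock',s['clock'].round(2),'pos',s['tool_pos'].round(4),'F',s['contact_force'].round(1),'op',s['opening'].round(2))
    print('tool x,y world',R.as_matrix()[:,0].round(3),R.as_matrix()[:,1].round(3),'shift mm',(R.inv().apply(t-s['tool_pos'])*1000).round(1),'turn',np.degrees((R.inv()*Rt).as_rotvec()).round(2))
E
python3 -c "
from h import *
rel([.463,.177,.15])"
```

```text
Traceback (most recent call last):
  File "h.py", line 19, in rel
    print('clock',s['clock'].round(2),'pos',s['tool_pos'].round(4),'F',s['contact_force'].round(1),'op',s['opening'].round(2))
                  ^^^^^^^^^^^^^^^^
AttributeError: 'float' object has no attribute 'round'
```

```bash
sed -i "s/s\['clock'\].round(2)/round(s['clock'],2)/;s/s\['opening'\].round(2)/round(s['opening'],2)/" h.py
sed -i "s/    s=r.get_state(); R=/    s={k:(v if np.isscalar(v) else np.array(v)) for k,v in r.get_state().items()}; R=/" h.py
python3 -c "
from h import *
rel([.463,.177,.15])"
```

```text
clock 0.5 pos [0.1947 0.5939 0.2637] F [-0.6  0.5  0.1] op 1.0
tool x,y world [-0.95   0.312  0.   ] [0.312 0.95  0.   ] shift mm [-384.9 -312.6  113.7] turn [  0.    -0.   -10.25]
```

>>> send_rows(moves=[-30,-25,0,0,0,-2])

```text
schema error: expected 5 rows
```

>>> send_rows(moves=[-0.03,-0.025,0,0,0,-2,-0.06,-0.05,0,0,0,-4,-0.09,-0.075,0,0,0,-6,-0.12,-0.1,0,0,0,-8,-0.15,-0.125,0,0,0,-10.25], claw=1, grip_force=20)

```text
clock: 0.92
tool_pos: [0.299, 0.4268, 0.2638]
eef_rot: [0.068, 0.998, 0.0, 0.0]
contact_force: [1.6, -0.8, -0.7]
opening: 0.648
```

```bash
python3 -c "
from h import *
rel([.463,.177,.15])"
```

```text
clock 0.92 pos [0.299  0.4268 0.2638] F [ 1.6 -0.8 -0.7] op 0.65
tool x,y world [-0.991  0.135 -0.   ] [0.135 0.991 0.   ] shift mm [-196.2 -225.4  113.9] turn [0.01 0.02 0.12]
```

>>> send_rows(moves=[-0.026,-0.03,0.01,0,0,0,-0.052,-0.06,0.02,0,0,0,-0.078,-0.09,0.03,0,0,0,-0.104,-0.12,0.04,0,0,0,-0.13,-0.15,0.05,0,0,0])

```text
clock: 1.33
tool_pos: [0.4085, 0.2591, 0.2137]
eef_rot: [0.068, 0.998, 0.0, 0.001]
contact_force: [0.8, 0.3, -0.1]
opening: 0.266
```

```bash
python3 -c "
from h import *
rel([.463,.177,.035])"
```

```text
clock 1.33 pos [0.4085 0.2591 0.2137] F [ 0.8  0.3 -0.1] op 0.27
tool x,y world [-0.991  0.135 -0.001] [0.135 0.991 0.001] shift mm [-64.9 -74.2 178.7] turn [0.05 0.06 0.14]
```

>>> send_rows(moves=[-0.02,-0.025,0.02,0,0,0,-0.04,-0.05,0.045,0,0,0,-0.055,-0.065,0.07,0,0,0,-0.0625,-0.0742,0.1,0,0,0,-0.0625,-0.0742,0.13,0,0,0.1])

```text
clock: 1.75
tool_pos: [0.4632, 0.1736, 0.0829]
eef_rot: [0.072, 0.997, -0.0, 0.002]
contact_force: [0.4, -0.2, -0.2]
opening: 0.002
```

```bash
python3 -c "
from h import *
rel([.463,.177,.035])"
```

```text
clock 1.75 pos [0.4632 0.1736 0.0829] F [ 0.4 -0.2 -0.2] op 0.0
tool x,y world [-0.99   0.143 -0.004] [0.143 0.99  0.   ] shift mm [ 0.8  3.3 47.9] turn [ 0.01  0.24 -0.32]
```

>>> send_rows(moves=[0,0.001,0.012,0,0.1,0,0,0.002,0.024,0,0.2,-0.1,0,0.003,0.036,0,0.2,-0.2,0,0.003,0.046,0,0.2,-0.3,0,0.003,0.048,0,0.2,-0.3])

```text
clock: 2.17
tool_pos: [0.4635, 0.1771, 0.0338]
eef_rot: [0.069, 0.998, -0.0, -0.0]
contact_force: [0.3, -0.4, 0.2]
opening: 0.004
```

```bash
python3 -c "
from h import *
s=imaging.snapshot('top'); save(s,'top1'); s=imaging.snapshot('scene'); save(s,'scene1')
rel([.505,.171,.035])"
```

```text
clock 2.27 pos [0.4637 0.1769 0.0349] F [ 0.8 -0.6 -0.4] op 0.01
tool x,y world [-0.991  0.137 -0.   ] [ 0.137  0.991 -0.   ] shift mm [-41.7  -0.1  -0.1] turn [-0.    0.03  0.01]
```

View pics/top1.png

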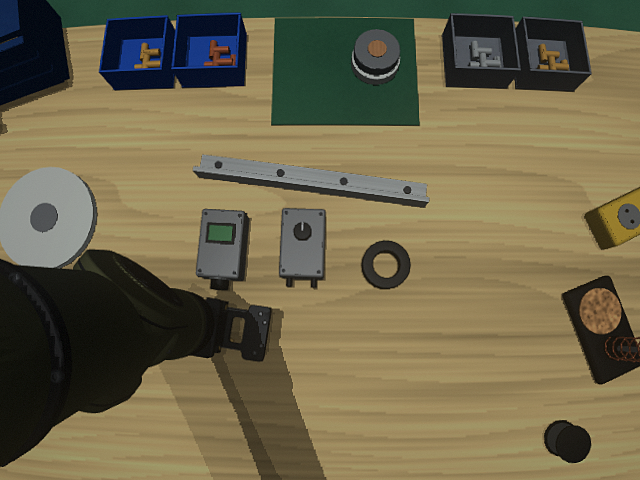

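View pics/scene1.png

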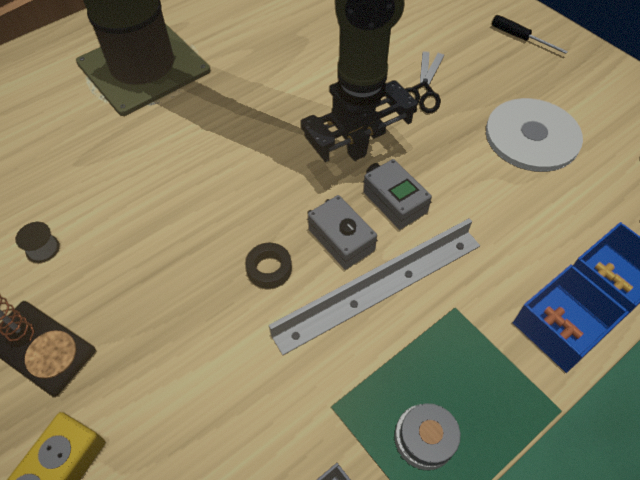

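The closed fingers at (357, 140) in the scene view stand behind the button at (372, 168). Nothing has been disturbed so far.

>>> send_rows(moves=[-0.01,0,0,0,0,0,-0.02,0,0,0,0,0,-0.028,0,0,0,0,0,-0.034,0,0,0,0,0,-0.038,0,0,0,0,0])

```text
clock: 2.68
tool_pos: [0.5022, 0.1715, 0.0355]
eef_rot: [0.069, 0.998, 0.0, 0.001]
contact_force: [-3.7, 0.5, 2.8]
opening: 0.006
```

>>> send_rows(moves=[-0.003,0,0,0,0,0,-0.006,0,0,0,0,0,-0.009,0,0,0,0,0,-0.012,0,0,0,0,0,-0.015,0,0,0,0,0])

```text
clock: 3.1
tool_pos: [0.5164, 0.1697, 0.0355]
eef_rot: [0.069, 0.998, 0.0, 0.0]
contact_force: [-2.5, 1.0, 2.2]
opening: 0.002
```

>>> send_rows(moves=[-0.003,0,0,0,0,0,-0.006,0,0,0,0,0,-0.009,0,0,0,0,0,-0.012,0,0,0,0,0,-0.015,0,0,0,0,0])

```text
clock: 3.52
tool_pos: [0.5316, 0.1676, 0.0355]
eef_rot: [0.069, 0.998, 0.0, 0.0]
contact_force: [-3.2, 1.6, 2.5]
opening: 0.009
```

```bash
cat > look.py <<'E'
import sys
from h import *
n=sys.argv[1]
s=imaging.snapshot('top'); save(s,'top'+n); P=cloud(s)
q=P[(P[...,2]>.043)&(P[...,2]<.053)&(P[...,0]>.53)&(P[...,0]<.72)&(P[...,1]>.095)&(P[...,1]<.25)][:,:2].astype(np.float32)
print(len(q),cv2.minAreaRect(q))
q=P[(P[...,2]>.043)&(P[...,2]<.053)&(P[...,0]>.5)&(P[...,0]<.65)&(P[...,1]>-.02)&(P[...,1]<.085)][:,:2].astype(np.float32)
print('twin',cv2.minAreaRect(q))
s=imaging.snapshot('scene'); save(s,'scene'+n)
im=cv2.imread(f'pics/top{n}.png')[120:330,130:340]; im2=cv2.imread(f'pics/scene{n}.png')[90:300,280:490]
cv2.imwrite(f'pics/crop{n}.png',cv2.resize(np.hstack([im,im2]),(800,400),interpolation=cv2.INTER_CUBIC))
rel([.56,.164,.035])
E
python3 look.py 2
```

```text
2276 ((0.6083987951278687, 0.15618714690208435), (0.06369812041521072, 0.09615619480609894), 83.7974853515625)
twin ((0.5791609883308411, 0.04524114727973938), (0.06387680023908615, 0.10016647726297379), 88.18771362304688)
clock 3.62 pos [0.5325 0.1674 0.0355] F [-0.6  0.3  0.5] op 0.0
tool x,y world [-0.99   0.138 -0.002] [0.138 0.99  0.001] shift mm [-27.7   0.5   0.5] turn [ 0.05  0.09 -0.03]
```

View pics/crop2.png

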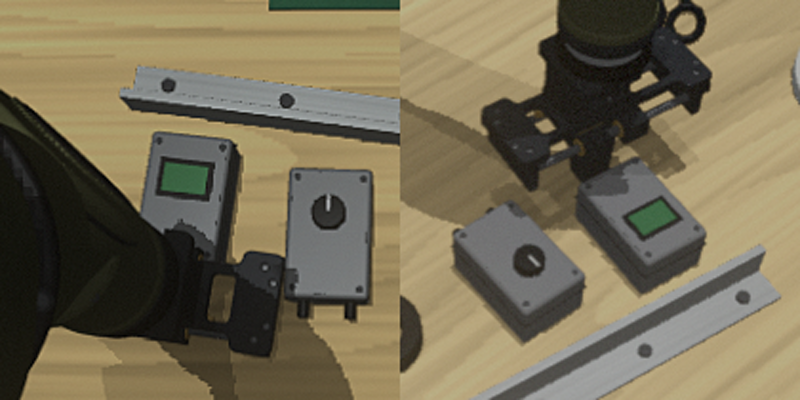

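The tester slides ahead of the fingers and has turned to about -6.2° (stop -7.9°). Roughly 25 mm of gap remains, and the twin hasn't moved.

>>> send_rows(moves=[-0.003,0,0,0,0,0,-0.006,0,0,0,0,0,-0.009,0,0,0,0,0,-0.012,0,0,0,0,0,-0.015,0,0,0,0,0])

```text
clock: 4.03
tool_pos: [0.5477, 0.1651, 0.0354]
eef_rot: [0.069, 0.998, 0.0, 0.001]
contact_force: [-3.1, -0.0, 0.7]
opening: 0.001
```

>>> send_rows(moves=[-0.002,0,0,0,0,0,-0.004,0,0,0,0,0,-0.006,0,0,0,0,0,-0.008,0,0,0,0,0,-0.01,0,0,0,0,0])

```text
clock: 4.45
tool_pos: [0.5572, 0.1637, 0.0354]
eef_rot: [0.069, 0.998, 0.0, 0.0]
contact_force: [-6.1, 1.3, 5.9]
opening: 0.005
```

>>> send_rows(moves=[-0.001,0,0,0,0,0,-0.002,0,0,0,0,0,-0.003,0,0,0,0,0,-0.004,0,0,0,0,0,-0.005,0,0,0,0,0])

```text
clock: 4.87
tool_pos: [0.5601, 0.1632, 0.0354]
eef_rot: [0.069, 0.998, -0.0, -0.002]
contact_force: [-6.1, 1.0, 5.6]
opening: 0.006
```

```bash
python3 look.py 3
```

```text
1971 ((0.6376988887786865, 0.15076829493045807), (0.0650985836982727, 0.0885632112622261), 81.97920227050781)
twin ((0.5790808200836182, 0.04516485705971718), (0.06387191265821457, 0.09996102750301361), 88.41716003417969)
clock 4.97 pos [0.5604 0.1632 0.0354] F [-6.4  1.2  5.8] op 0.01
tool x,y world [-0.99   0.138  0.003] [ 0.138  0.99  -0.001] shift mm [0.5 0.8 0.4] turn [-0.05 -0.16 -0.02]
```

View pics/crop3.png

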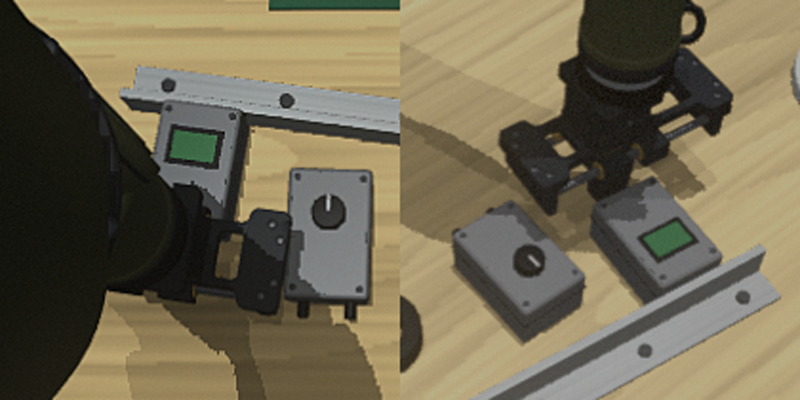

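The tester is now square to the stop (-8.0° against -7.9°) and touching it. I'll keep pressing the button in.

>>> send_rows(moves=[-0.001,0,0,0,0,0,-0.0025,0,0,0,0,0,-0.004,0,0,0,0,0,-0.005,0,0,0,0,0,-0.006,0,0,0,0,0])

```text
clock: 5.38
tool_pos: [0.5646, 0.1626, 0.0354]
eef_rot: [0.069, 0.998, -0.001, -0.003]
contact_force: [-7.1, 1.7, 5.3]
opening: 0.004
```

>>> send_rows(moves=[-0.001,0,0,0,0,0,-0.002,0,0,0,0,0,-0.003,0,0,0,0,0,-0.004,0,0,0,0,0,-0.005,0,0,0,0,0])

```text
clock: 5.8
tool_pos: [0.5671, 0.1623, 0.0354]
eef_rot: [0.068, 0.998, -0.001, -0.005]
contact_force: [-9.8, 1.1, 9.4]
opening: 0.008
```

```bash
python3 look.py 4
```

```text
1682 ((0.6330640316009521, 0.15056413412094116), (0.0638338103890419, 0.09749259799718857), 82.2805404663086)
twin ((0.5790902376174927, 0.0452115535736084), (0.06383875012397766, 0.09985652565956116), 88.3852767944336)
clock 5.9 pos [0.567  0.1623 0.0354] F [-8.8  1.1  7.5] op 0.0
tool x,y world [-0.991  0.136  0.011] [ 0.136  0.991 -0.003] shift mm [7.2 0.7 0.4] turn [-0.18 -0.61  0.07]
```

View pics/crop4.png

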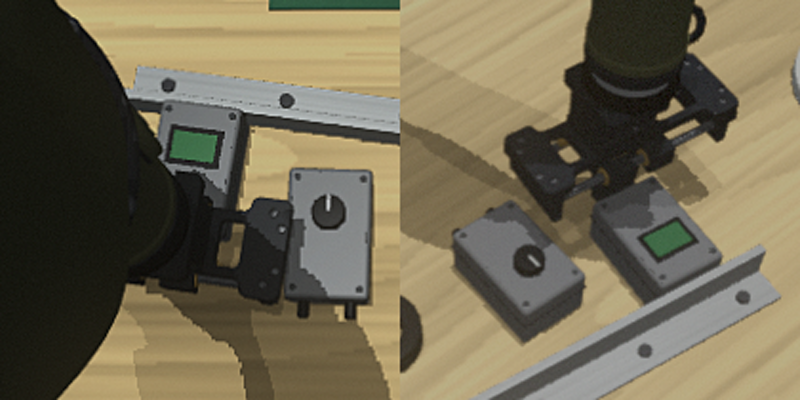

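>>> send_rows(moves=[-0.002,0,0,0,0.3,0,-0.004,0,0,0,0.6,0,-0.005,0,0,0,0.6,0,-0.006,0,0,0,0.6,0,-0.007,0,0,0,0.6,0])

```text
clock: 6.32
tool_pos: [0.5674, 0.1622, 0.0353]
eef_rot: [0.067, 0.998, -0.002, -0.017]
contact_force: [-17.8, 1.8, 16.2]
opening: 0.004
```

```bash
python3 -c "
from h import *
rel([.57,.1623,.0354])"
```

```text
clock 6.32 pos [0.5674 0.1622 0.0353] F [-17.8   1.8  16.2] op 0.0
tool x,y world [-0.99   0.134  0.033] [ 0.134  0.991 -0.006] shift mm [-2.6  0.4 -0.2] turn [-0.37 -1.89  0.17]
```

Force rose to about 18 N with almost no travel, so it's at a hard stop. I'll back off and check how far the button protrudes.

>>> send_rows(moves=[0.01,0,0,0,-0.5,0,0.03,0,0,0,-1,0,0.06,0,0,0,-1.5,0,0.09,0,0,0,-1.9,0,0.12,0,-0.02,0,-1.9,0])

```text
clock: 6.73
tool_pos: [0.4482, 0.1783, 0.0576]
eef_rot: [0.067, 0.998, -0.004, -0.0]
contact_force: [0.8, 0.1, 0.3]
opening: 0.003
```

>>> send_rows(moves=[0.01,0.03,-0.03,0,0,0,0.02,0.06,-0.06,0,0,0,0.02,0.09,-0.1,0,0,0,0.02,0.12,-0.12,0,0,0,0.02,0.15,-0.15,0,0,0])

```text
clock: 7.15
tool_pos: [0.4494, 0.3285, 0.2048]
eef_rot: [0.068, 0.998, -0.002, 0.001]
contact_force: [0.7, -0.4, -0.4]
opening: 0.002
```

```bash
python3 look.py 5
python3 - <<'E'
from h import *
s=imaging.snapshot('top');P=cloud(s)
q=P[(P[...,2]>.043)&(P[...,2]<.053)&(P[...,0]>.53)&(P[...,0]<.72)&(P[...,1]>.095)&(P[...,1]<.25)]
c=np.array(cv2.minAreaRect(q[:,:2].astype(np.float32))[0])
print('center stop-dist',(np.array([.6659,.0339])-c)@N[:2], 'lid z',np.percentile(q[:,2],[5,95]))
for o in imaging.silhouettes('tester_button',s): 
    m=o['pixels']; p=P[m][:,:2]; d=(p-c)@N[:2]; print(o['score'],m.sum(),'proj along axis',np.nanpercentile(d,[1,5,50,95]).round(4))
b=P[(P[...,2]>.022)&(P[...,2]<.041)]
d=(b[:,:2]-c)@N[:2]; l=(b[:,:2]-c)@Y[:2]; k=(d<-.052)&(d>-.08)&(abs(l)<.02); print('pts near button',k.sum(),np.percentile(d[k],[1,10,50]) if k.any() else '')
E
```

```text
2847 ((0.6318747997283936, 0.1515544205904007), (0.06520581245422363, 0.1003045067191124), 82.06843566894531)
twin ((0.5791590809822083, 0.0451975092291832), (0.06381871551275253, 0.10011250525712967), 88.1561050415039)
clock 7.25 pos [0.4515 0.3358 0.208 ] F [ 0.3  0.7 -0.3] op 0.0
tool x,y world [-0.992  0.13  -0.008] [0.13  0.992 0.009] shift mm [-128.4 -157.8  172.7] turn [0.52 0.48 0.45]
center stop-dist 0.05002573816908411 lid z [0.04464128 0.04904604]
0.66 86 proj along axis [-0.0562 -0.0561 -0.0545 -0.0511]
0.37 3170 proj along axis [-0.0948 -0.087  -0.042   0.0054]
pts near button 70 [-0.05624519 -0.05593951 -0.05478022]
```

View pics/crop5.png

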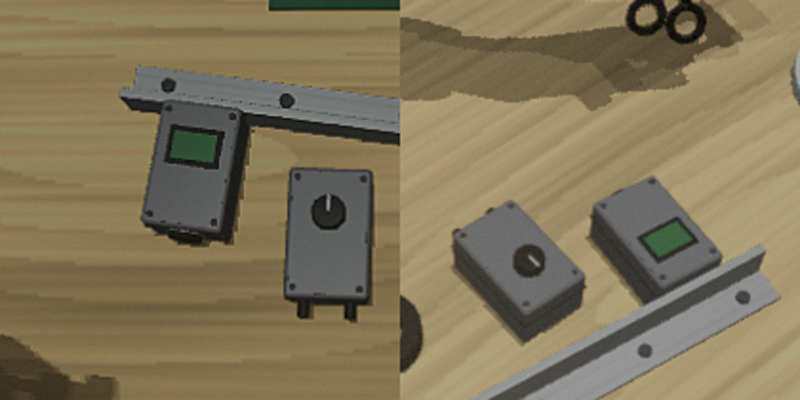

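The button end is 56.2 mm from the tester's centre, so it stands about 6 mm proud and is fully in. The tester's centre is 50.0 mm from the stop face, so it is touching, and it is square within 0.5° and flat. The twin is unmoved.

```bash
python3 -c "
from h import *
print(r.finish_job())"
```

```text
the job is handed in; nothing more can be done
None
```

The tester is against the bench stop with its button fully in, and the job was handed in at about 7.3 s of the 32 s allowed. I pushed the tester by its button with the closed fingers until it met the stop, pressed to a hard stop at about 18 N, and backed the arm away.

The last checks were made from the camera after the arm had withdrawn:

| Check | Measured | Meaning |
|---|---|---|
| Tester centre to stop face | 50.0 mm | touching the stop |
| Tester out of square with the stop | under 0.5° | limit is 14° |
| Tester lid height | 45–49 mm | standing flat |
| Button end to tester centre | about 56 mm | about 6 mm proud, so fully in |
| Look-alike case | moved less than 1 mm | limit is 30 mm |

- **Unexplained force:** while pressing, the tool also felt an upward force of up to 16 N, probably friction at the button. Nothing else was seen to be touched.
- **Inferred contact:** I could not read the contact force between tester and stop directly. The tester stood at the stop while a push of 6–18 N drove the button in.

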